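Free the jar warmer's drive, bring the gel jar to the front and hold the turntable

TASK

I need the gel jar with the green-topped black cap out of the jar warmer. First turn the warmer's dial back to its green loading mark, so that the drive lets go of the turntable; then turn the turntable by its centre knob until that jar stands at the white arrow in the front opening, and finish while still gripping the turntable, holding it still there so that I can lift the jar out. Turn gently: every jar stays upright in its well, and the things around the warmer stay where they are.

Things in the scene. Friction and masses are not known exactly. Their poses are not given: they have to be found in the camera images.
- warmer: Jar warmer, fixed: ivory round base, 224 mm across, deck 28 mm high; amber shield wall (214 mm across, top 86 mm high) round the jars, open 64 deg at the front. Origin: centre of underside, on the turntable's vertical axis. Own -x points out through the front opening (towards the robot), own +y to the left as seen from the robot, where the dial's pod stands.
- front_mark (a point): White arrowhead (18 x 19 mm) on the warmer's dark deck ring in the middle of the front opening, pointing inward; its middle is 95 mm from the turntable's axis along the warmer's own -x, 28 mm high. A jar is at the front when it stands on the line from the turntable's axis to this mark.
- turntable: Aluminium disc 160 mm across with six wells, turning about the vertical, both ways, no stops. Origin on its axis at the jars' floor, 43 mm above the worktop; turns (yaw) with the disc. Steel post and black ribbed centre knob belong to it. Turns freely (0.03 N m, stays where left) once the dial is at the green mark; before that a sprung rubber puck on its rim holds it (about 1 to 2 N m).
- centre_knob (a point): Point to grip the turntable's round black ribbed knob, on the axis, 147 mm above the worktop (104 mm over the turntable's origin). Knob 32 mm across, from 133 to 161 mm high, on a 14 mm post. The tallest jar's top is 124 mm high, 35 mm or more from the axis. Fingers can be turned about the axis, let go and taken again.
- dial (a joint): Dial angle in rad: 0 = white pointer on the green loading mark (drive let go, pointer along the warmer's own -x); grows as the dial turns clockwise seen from above, into the orange marks (0.7 to 1.9, drive engaged). Starts at 0.8 to 1.9; turns from -0.6 to 2.2, no stop or click at 0; stays where left (0.11 N m).
- dial_grip (a point): Point to grip the black dial's bar, on the dial's vertical axis, 87 mm above the worktop. Bar 13 mm thick, 44 mm long, 97 mm high at its top, on a 47 mm disc whose top is 65 mm high. The point's own x axis runs along the bar, -x to the pointer end; squeeze it along the point's y. It stands on a pod 76 mm square, 58 mm high, at x -125, y +95 mm in the warmer's frame.
- gel_jar: THE WANTED JAR. White jar with blue label and black cap with a green top, 39 mm across and 81 mm tall; origin: centre of its underside. Loose in a well of the turntable (well centres on a circle of 54 mm radius); must stay upright in its well.
- powder_jar: White jar with ribbed white screw cap, 41 mm across and 66 mm tall; origin: centre of its underside. Loose in a well of the turntable (well centres on a circle of 54 mm radius); must stay upright in its well.
- powder_jar_b: White jar with ribbed white screw cap, like powder_jar, 41 mm across and 66 mm tall; origin: centre of its underside. Loose in a well of the turntable (well centres on a circle of 54 mm radius); must stay upright in its well.
- conditioner_bottle: Slim white bottle with ribbed cap, 27 mm across and 72 mm tall; origin: centre of its underside. Loose in a well of the turntable (well centres on a circle of 54 mm radius); must stay upright in its well.
- liquid_bottle: Small white dropper bottle with conical cap, 25 mm across and 66 mm tall; origin: centre of its underside. Loose in a well of the turntable (well centres on a circle of 54 mm radius); must stay upright in its well.
- small_jar: Small cream jar with wide white cap, 31 mm across and 32 mm tall; origin: centre of its underside. Loose in a well of the turntable (well centres on a circle of 54 mm radius); must stay upright in its well.
- capsule_mixer: Fixed obstacle: beige machine about 310 x 257 mm, 335 mm tall with its dark lid, between the warmer and the left half of the worktop. Origin: centre of underside. Pass above 0.45 m or in front of it (its nearest corner is at x 0.46, y 0.08).
- bur_box: Bystander: teal box with clear lid, 65 x 92 x 39 mm, left in front of the warmer; origin: centre of underside. Leave alone.
- tweezers: Bystander: steel tweezers, 17 x 143 x 7 mm, lying in front of the warmer on the right; origin: centre of underside. Leave alone.
Not all that is in view belongs to the job. Leave any orange look-alike of the powder_jar alone.

How it is judged:
By the outcome, as a careful person would: the job done as asked, in the order asked, and still so for the second after the job is handed in, while the arm keeps its last pose, push and grip.
It also fails if it takes over 72 s, if anything falls off the work surface, if the arm or the gripper's body presses on something with over 40 N, if the wrist force passes 120 N, or if a joint passes its speed limit or range.

ROBOT

A 7-joint arm with a two-finger parallel gripper is mounted at the origin on a cart in front of the work surface, level with it; the furniture and walls round the work are solid. World frame = base frame: x ahead of the robot, y to its left, z up, the work surface at z = 0. Lengths are in m, angles in rad, forces in N, time in s.
With the tool pointing down it reaches from about 0.425 to 0.925 m from the base axis. Payload 6.8 kg.
Tool frame: the origin (TCP) lies on the front face of the gripper's body, between the roots of the fingers; the fingertips stand 73 mm ahead of it and the grasp point (between the pads) lies 54 mm ahead of it (env.nose_length is the distance from the TCP to the fingertips, in m); z points along the fingers, y is the line along which they close (so a half turn about z gives the same grasp; the last joint's range is limited). The gripper opens to 85 mm and grips with 20 to 120 N. Pads are 22 mm wide; open, the fingers measure 114 mm over their backs; the gripper's body (76 mm by 85 mm) begins 54 mm behind the grasp point. The pads swing forward as they close: fully open they stand 13 mm farther back than shut.
Start: joints at [-1.354, 0.477, 0.022, 1.555, -0.011, 1.109, -0.083], TCP at [0.215, 0.64, 0.304] pointing down, gripper open.
Joint ranges: [-2.96, 2.96], [-0.34, 2.1], [-1.41, 1.46], [0.24, 2.44], [-1.37, 4.51], [0.17, 1.92], [-2.96, 2.96]. Speed limits (rad/s): [2.39, 2.39, 3.14, 3.14, 3.14, 3.14, 3.14].

INTERFACE

Orientations are given as a unit quaternion [w, x, y, z].
In Python, from cell import env, kin, camera, calibration, job gives the robot as it stands. The module is installed in compiled form; this text tells all that it offers. Calls block until the motion is done:
- env.reach(position, orientation): joint-space move of the TCP to a pose.
- env.movel(position, velocity=0.15, rot=None, stop_force=None): straight line of the TCP; rot=None keeps the orientation; velocity is the mean speed in m/s. With stop_force (N) it stops when the force on the tool has changed by that much, and returns True; else False.
- env.goto_joints(angles): joint-space move.
- env.grip(opening, f_grip=None): finger opening in m; f_grip is the grip in N (None keeps the last); returns when the fingers have stopped.
- env.dwell(seconds).
- kin.inverse_kinematics(position, orientation): joint angles nearest the present ones, or None.
- env.get_state(): the state.
- camera(name): name is "scene" or "top" or "wrist"; returns (picture, depth): 420x560x3 uint8, blue, green, red; 420x560 float32, m along the optical axis (not along the pixel's ray), 0 where there is no reading.
- calibration(name): a dict with "fx", "fy", "cx", "cy" (pixels), "rvec" (rotation vector, rad) and "tvec" (3), from world to camera coordinates, as OpenCV has them. Camera axes: x right, y down, z forward; pixel columns grow to the right and rows downward; lengths in m; the calibration is good to about 2 mm. A picture is of the moment at which its call begins: read the wrist's pose just before it. calibration takes no time and is no camera call; for the wrist camera it gives the pose at the moment of the call.
A pose or a line that the arm cannot do raises env.PlanningError and nothing moves.
- job.job_done(): hands the job in; it is judged then, once.
The state is a dict: "time": time; "qpos": joint angles; "joint_velocities": joint speeds; "joint_torque": joint torques, N m; "tcp_pos": TCP position; "orientation": TCP orientation; "force": force on the tool from outside, world axes, zero at the start; "torque": the same for the moment, N m; "opening": finger opening in m; "gripper_force": force on a finger pad.
Only numpy, scipy, OpenCV 4.12 (cv2) and the standard library are available. Lean on these libraries where they do the work, as an engineer would, in place of code of your own. Each camera call takes 0.05 s, during which the arm holds its last target. There are 200 camera calls.

## Working session

There is one attempt and no reset: what is moved stays moved. The work goes in short steps, each a Python script; the robot and the scene stay as the last script left them, time stands still between calls to the robot, and variables do not carry over. Pictures are saved under pics/ and viewed, at most 10 in all, crops included, and the job is handed in when it is done.

```bash
mkdir -p pics; cat > h.py <<'E'
import numpy as np, cv2
from cell import env, kin, camera, calibration, job
def cal(n):
    c=calibration(n); R=cv2.Rodrigues(np.array(c["rvec"],float))[0]; return c,R,np.array(c["tvec"],float).ravel()
def ray(n,u,v,C=None):
    c,R,t=C or cal(n); d=R.T@np.array([(u-c["cx"])/c["fx"],(v-c["cy"])/c["fy"],1]); return -R.T@t,d
def atz(n,u,v,z,C=None):
    o,d=ray(n,u,v,C); return o+d*(z-o[2])/d[2]
def cloud(n,depth,C=None):
    c,R,t=C or cal(n); v,u=np.mgrid[:420,:560]
    p=np.stack([(u-c["cx"])/c["fx"]*depth,(v-c["cy"])/c["fy"]*depth,depth],-1); return (p-t)@R
def proj(n,p,C=None):
    c,R,t=C or cal(n); q=R@np.array(p,float)+t; return q[0]/q[2]*c["fx"]+c["cx"],q[1]/q[2]*c["fy"]+c["cy"]
E
python3 - <<'E'
from h import *
ims=[]
for n in("scene","top"):
    p,d=camera(n); cv2.imwrite(f"pics/{n}.png",p); np.savez(f"pics/{n}.npz",p=p,d=d)
    c,R,t=cal(n); print(n,c["fx"],-R.T@t,R[2])
s=env.get_state(); print(s["time"],s["opening"],s["orientation"])
E
```

```text
scene 481.241650910775 [-0.33157636 -0.44570397  0.52179518] [ 0.85944033  0.26014204 -0.44010049]
top 439.3860754113291 [ 0.35545252 -0.19422285  0.95915921] [ 0.16136967  0.03488751 -0.98627719]
0.1 0.08539987230386151 [-5.79915740e-05  1.61670674e-01  9.86844415e-01 -8.31021702e-04]
```

View pics/scene.png

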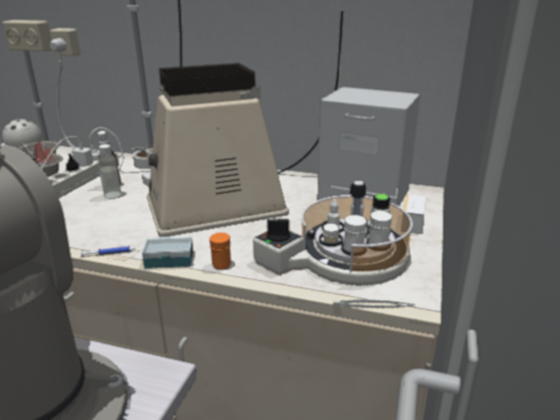

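View pics/top.png

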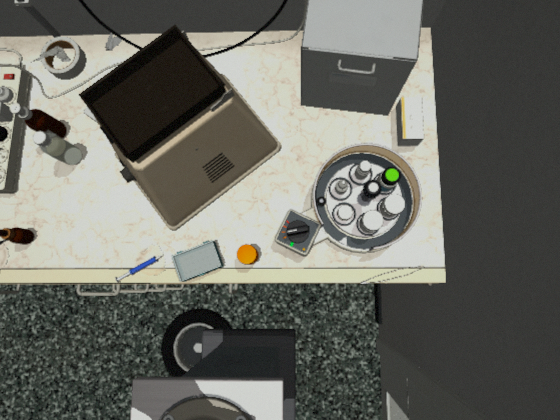

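The top view shows the knob at (373,189), the green-topped cap at (392,176), the dial at (298,231) and the front arrow near (337,238). These could be mistaken for the gel jar:
- the white caps at (392,207), (370,222), (344,213), (341,187) and (362,171)
- the orange jar at (247,254)
- the black knob at (373,189)

I choose (392,176), the only green top, and will check it in a crop.

```bash
python3 - <<'E'
from h import *
z=np.load("pics/top.npz"); p=z["p"];d=z["d"]
cv2.imwrite("pics/crop.png",cv2.resize(p[130:270,260:440],None,fx=4,fy=4,interpolation=cv2.INTER_CUBIC))
W=cloud("top",d)
for nm,(u,v) in dict(knob=(373,188),green=(392,175),dialbar=(298,231),arrow=(337,238),cabinet=(360,85),deck=(322,200)).items(): print(nm,W[v,u].round(3))
hsv=cv2.cvtColor(p,cv2.COLOR_BGR2HSV)
g=cv2.inRange(hsv,(45,120,60),(75,255,255)); n,l,s,c=cv2.connectedComponentsWithStats(g)
for i in range(1,n):
  if s[i,4]>3: print("green",c[i].round(1),s[i,4],W[l==i].mean(0).round(3))
# knob top: points z in .15-.17 near
k=(W[...,2]>.15)&(W[...,2]<.17)&(np.hypot(W[...,0]-W[188,373,0],W[...,1]-W[188,373,1])<.03)
print("knob",W[k].mean(0).round(4),k.sum())
# base/shield rim circle at 86 mm
m=(W[...,2]>.08)&(W[...,2]<.09)&(np.hypot(W[...,0]-W[188,373,0],W[...,1]-W[188,373,1])>.095)&(np.hypot(W[...,0]-W[188,373,0],W[...,1]-W[188,373,1])<.12)
q=W[m]; A=np.c_[2*q[:,:2],np.ones(len(q))]; x=np.linalg.lstsq(A,(q[:,:2]**2).sum(1),rcond=None)[0]; print("rim",x[:2],np.sqrt(x[2]+x[0]**2+x[1]**2),len(q))
# pod & dial bar
m=(W[...,2]>.088)&(W[...,2]<.105)&(np.hypot(W[...,0]-W[231,298,0],W[...,1]-W[231,298,1])<.035)
print("bar",W[m].mean(0).round(4),m.sum())
m=(W[...,2]>.05)&(W[...,2]<.075)&(np.hypot(W[...,0]-W[231,298,0],W[...,1]-W[231,298,1])<.06)
print("pod",cv2.minAreaRect(W[m][:,:2].astype(np.float32)))
# scene view of knob/green height
zs=np.load("pics/scene.npz");S=cloud("scene",zs["d"])
print("scene knob",S[188,358].round(3),"dial",S[225,278].round(3),"green",S[198,381].round(3))
print("all high right", [W[v,u].round(2) for u,v in((440,200),(450,150),(470,250))])
E
```

```text
knob [ 0.523 -0.334  0.159]
green [ 0.556 -0.378  0.123]
dialbar [ 0.451 -0.195  0.095]
arrow [ 0.443 -0.277  0.027]
cabinet [ 0.731 -0.318  0.147]
deck [ 0.523 -0.246  0.041]
green [391.6 174.3] 159 [ 0.556 -0.376  0.128]
green [291.4 243.5] 16 [ 0.429 -0.181  0.058]
knob [ 0.5228 -0.3334  0.1576] 241
rim [ 0.52378102 -0.33423505] 0.10671132951270126 604
bar [ 0.4535 -0.1941  0.0946] 145
pod ((0.4611188769340515, -0.19896942377090454), (0.07731594145298004, 0.09303972870111465), 63.19614028930664)
scene knob [ 0.511 -0.336  0.155] dial [ 0.45  -0.195  0.085] green [ 0.546 -0.378  0.124]
all high right [array([ 0.53, -0.51, -0.  ]), array([ 0.62, -0.51,  0.07]), array([ 0.41, -0.51,  0.14])]
```

View pics/crop.png

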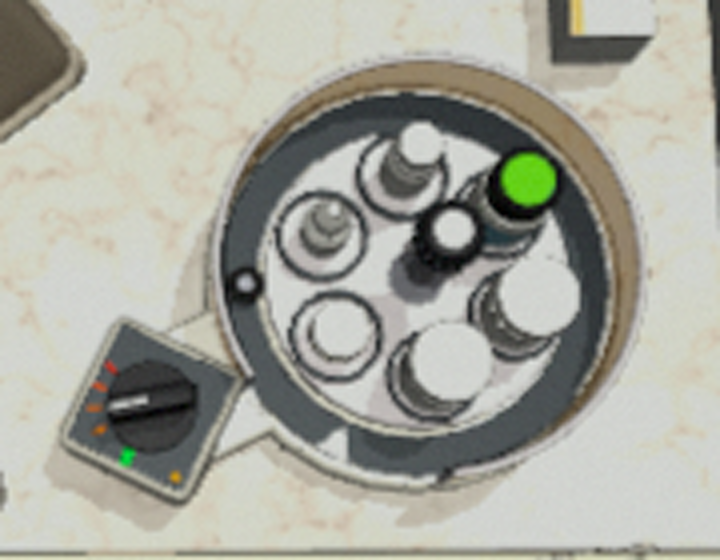

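The crop confirms that only one cap is green-topped, in the well at upper right. The arrow is at crop (337,445), and the dial pointer points left, with the green mark at crop (128,457). Next I'll work out the warmer's yaw and move over the mixer for a wrist view.

```bash
cat >> h.py <<'E'
from scipy.spatial.transform import Rotation as Ro
def down(a):
    y=np.array([np.cos(a),np.sin(a),0]); x=np.array([-np.sin(a),np.cos(a),0])
    q=Ro.from_matrix(np.c_[x,y,[0,0,-1]]).as_quat(); return np.array([q[3],q[0],q[1],q[2]])
E
python3 - <<'E'
from h import *
ax=np.array([.5235,-.334])
ar=atz("top",260+337/4,130+445/4,.028)[:2]; print("arrow",ar,np.hypot(*(ar-ax)),np.degrees(np.arctan2(*(ar-ax)[::-1])))
a=atz("top",260+110/4,130+407/4,.097)[:2];b=atz("top",260+196/4,130+395/4,.097)[:2]; print("bar",a,b,np.degrees(np.arctan2(*(a-b)[::-1])))
y=np.radians(-26.4); Rw=np.array([[np.cos(y),-np.sin(y)],[np.sin(y),np.cos(y)]]); print("dial pred",ax+Rw@[-.125,.095])
s=env.get_state()
env.movel([s["tcp_pos"][0],s["tcp_pos"][1],.56],velocity=.3)
P=[.46,-.22]
for ang in (0,180): print(ang,kin.inverse_kinematics([*P,.56],down(np.radians(ang))))
env.reach([*P,.56],down(0))
env.movel([*P,.36],velocity=.25)
s=env.get_state(); print(s["time"],s["qpos"],s["tcp_pos"])
C=cal("wrist"); p,d=camera("wrist"); cv2.imwrite("pics/w1.png",p); np.savez("pics/w1.npz",p=p,d=d,R=C[1],t=C[2]); print(C, -C[1].T@C[2])
E
```

```text
arrow [ 0.43601052 -0.2923178 ] 0.09691137931974278 154.5256880123366
bar [ 0.44940172 -0.17413794] [ 0.45507066 -0.21652873] 97.61700353185567
dial pred [ 0.45377637 -0.19332799]
0 [-1.30893538 -0.27064773  1.39589632  1.58936762  0.26652916  1.59942045
  0.08830898]
180 [-0.87186839  0.05492606  1.29435827  1.58823161 -0.0528665   1.53840136
 -2.7177854 ]Traceback (most recent call last):
  File "<stdin>", line 11, in <module>
cell.PlanningError: the arm cannot follow that straight line within its joint ranges
```

```bash
python3 - <<'E'
from h import *
s=env.get_state(); print(s["time"],s["qpos"],s["tcp_pos"])
q=np.array(s["qpos"]); 
for j in (0,2):
    r=q.copy(); r[j]-=.08; env.goto_joints(r); s=env.get_state(); print(j,s["time"],s["tcp_pos"],s["orientation"]); env.goto_joints(q)
for z in (.56,.45,.36,.25,.16):
  for ang in (0,8,60,-60,120,180):
    k=kin.inverse_kinematics([.4535,-.194,z],down(np.radians(ang)));print(z,ang,None if k is None else k.round(2))
E
```

```text
4.225 [-1.30932844 -0.26982043  1.39469879  1.58911827  0.2663608   1.59941738
  0.08830295] [ 0.46036419 -0.21907411  0.56034104]
0 4.5167 [ 0.47718563 -0.17856214  0.56073802] [ 9.35043233e-04  6.75769380e-01  7.37112389e-01 -4.43460098e-04]
2 5.075 [ 0.4702555  -0.1811163   0.57089244] [0.01016642 0.67689632 0.73599042 0.00510976]
0.56 0 [-1.22 -0.24  1.29  1.62  0.23  1.59  0.06]
0.56 8 [-1.25 -0.28  1.28  1.62  0.26  1.6   0.17]
0.56 60 [-0.74 -0.03  1.02  1.62  0.03  1.54  1.33]
0.56 -60 [-1.05 -0.1   1.26  1.62  0.1   1.55 -0.84]
0.56 120 [ 0.84  0.07 -0.6   1.54  0.04  1.55  2.34]
0.56 180 [-0.33 -0.    0.62  1.6   0.    1.54 -2.85]
0.45 0 [-1.32 -0.27  1.42  1.83  0.27  1.36  0.04]
0.45 8 [-1.33 -0.28  1.41  1.83  0.29  1.37  0.16]
0.45 60 [-0.13  0.04  0.43  1.8  -0.02  1.3   1.35]
0.45 -60 [-0.95  0.06  1.32  1.83 -0.06  1.3  -0.66]
0.45 120 [ 0.83  0.1  -0.59  1.74  0.06  1.31  2.32]
0.45 180 [-0.95  0.06  1.32  1.83 -0.06  1.3  -2.75]
0.36 0 [-0.81  0.28  1.32  1.96 -0.3   1.13  0.64]
0.36 8 [-0.66  0.17  1.08  1.96 -0.17  1.11  0.63]
0.36 60 [-0.11  0.12  0.43  1.93 -0.05  1.1   1.39]
0.36 -60 [-0.81  0.28  1.32  1.96 -0.3   1.13 -0.41]
0.36 120 [ 0.81  0.17 -0.59  1.88  0.1   1.12  2.27]
0.36 180 [-0.81  0.28  1.32  1.96 -0.3   1.13 -2.51]
0.25 0 [-0.57  0.41  1.08  2.08 -0.46  0.91  0.77]
0.25 8 [-0.57  0.41  1.08  2.08 -0.46  0.91  0.91]
0.25 60 [-0.09  0.25  0.43  2.06 -0.14  0.85  1.47]
0.25 -60 [-0.57  0.41  1.08  2.08 -0.46  0.91 -0.28]
0.25 120 [ 0.78  0.3  -0.59  2.01  0.21  0.9   2.17]
0.25 180 [-0.67  0.56  1.29  2.09 -0.66  0.99 -2.17]
0.16 0 [-0.38  0.53  0.85  2.15 -0.61  0.73  0.87]
0.16 8 [-0.38  0.53  0.85  2.15 -0.61  0.73  1.01]
0.16 60 [ 0.09  0.39  0.23  2.12 -0.14  0.65  1.46]
0.16 -60 [-0.38  0.53  0.85  2.15 -0.61  0.73 -0.17]
0.16 120 [ 0.6   0.41 -0.38  2.08  0.24  0.69  2.15]
0.16 180 [-0.6   0.82  1.27  2.16 -1.    0.98 -1.88]
```

```bash
python3 - <<'E'
from h import *
env.goto_joints([.3,0,0,1.6,0,1.54,.45])
s=env.get_state(); print(s["time"],s["tcp_pos"])
a=np.radians(7.6)
env.movel([.455,-.215,.32],velocity=.2,rot=down(a))
s=env.get_state(); print(s["time"],s["qpos"].round(2) if hasattr(s["qpos"],'round') else s["qpos"],s["tcp_pos"])
C=cal("wrist"); p,d=camera("wrist"); cv2.imwrite("pics/w1.png",p); np.savez("pics/w1.npz",p=p,d=d,R=C[1],t=C[2]); print(C[0]["fx"], -C[1].T@C[2],C[1][2])
E
```

```text
7.1833 [ 0.43343531 -0.19883998  0.5608379 ]
8.5417 [ 0.32  0.18  0.    1.94 -0.    1.02  0.45] [ 0.4554631  -0.21507527  0.32098458]
358.2742313152855 [ 0.44650327 -0.14953076  0.39070711] [ 0.03577107 -0.25738652 -0.96564621]
```

View pics/w1.png

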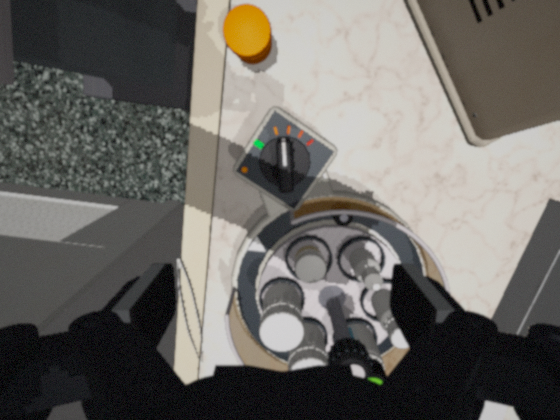

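The wrist view shows the dial bar from its pointer end at (284,142) to its tail at (287,190). The green mark is at (259,144), with the orange marks at (276..310,131..142). I'll fit the bar from depth and check it against the top view.

```bash
python3 - <<'E'
from h import *
z=np.load("pics/w1.npz"); p,d=z["p"],z["d"]; C=(calibration("wrist"),z["R"],z["t"]); W=cloud("wrist",d,C)
c0=np.array([.4537,-.1937])
r=np.hypot(W[...,0]-c0[0],W[...,1]-c0[1])
m=(W[...,2]>.088)&(W[...,2]<.105)&(r<.035); q=W[m]; print("bar",q.mean(0),m.sum(),np.median(q[:,2]),cv2.minAreaRect(q[:,:2].astype(np.float32)))
u,s,vt=np.linalg.svd(q[:,:2]-q[:,:2].mean(0)); print("dir",np.degrees(np.arctan2(vt[0,1],vt[0,0])))
hsv=cv2.cvtColor(p,cv2.COLOR_BGR2HSV); g=cv2.inRange(hsv,(45,120,60),(75,255,255)); g[200:]=0
v,u=np.nonzero(g); gm=atz("wrist",u.mean(),v.mean(),.058,C)[:2]
print("green mark",gm,len(u),[np.degrees(np.arctan2(*(gm-c)[::-1])) for c in (c0,q[:,:2].mean(0))])
m=(W[...,2]>.05)&(W[...,2]<.0615)&(r<.065); print("pod",cv2.minAreaRect(W[m][:,:2].astype(np.float32)))
E
```

```text
bar [ 0.45399012 -0.190679    0.09605871] 818 0.09620026736497592 ((0.4540954530239105, -0.19131134450435638), (0.012997956946492195, 0.04448813945055008), 11.005497932434082)
dir -79.01555340118186
green mark [ 0.42888214 -0.17923275] 68 [np.float64(149.76049960411058), np.float64(155.49264468266634)]
pod ((0.46636414527893066, -0.19763866066932678), (0.07613453269004822, 0.10337138175964355), 63.848690032958984)
```

```bash
python3 - <<'E'
from h import *
c=[.454,-.1925]; a=np.radians(11)
env.grip(.045,30)
env.movel([*c,.22],velocity=.15,rot=down(a))
print(env.movel([*c,.143],velocity=.06,stop_force=12))
s=env.get_state(); print(s["time"],s["tcp_pos"],s["force"],s["opening"])
env.grip(.0,40)
s=env.get_state(); print(s["time"],s["force"],s["opening"],s["gripper_force"],s["torque"])
q=np.array(s["qpos"]); print(q.round(3))
for ang in (24,37,50,63.8):
    env.movel([*c,.143],rot=down(np.radians(ang)))
    s=env.get_state(); R=Ro.from_quat(np.roll(s["orientation"],-1)).as_matrix()
    print(s["time"],np.round(s["force"],1),np.round(s["torque"],2),np.degrees(np.arctan2(R[1,1],R[0,1])),s["qpos"][6],s["opening"])
E
```

```text
False
11.3333 [ 0.45422736 -0.1925859   0.14333674] [ 0.53192093 -0.30046989 -0.55455065] 0.04479276584350191
11.7167 [-0.34389449  0.21550036  3.83842529] 0.01236200672721664 41.738943457603455 [ 0.14086476  0.00344835 -0.03610723]
[ 0.296  0.412 -0.026  2.114  0.018  0.616  0.449]
12.0917 [1.3 0.9 5.5] [ 0.19 -0.02  0.11] 23.843397180944724 0.6365988268924967 0.011945422304285852
12.4667 [-0.1  1.6  4.9] [ 0.16 -0.09  0.1 ] 36.849535356990515 0.8271339820075151 0.012301628649315798
12.8417 [0.5 1.6 5.2] [ 0.17 -0.06  0.08] 49.84883646000769 1.0181183711028579 0.012056941668075444
13.2333 [0.2 1.5 5.8] [ 0.16 -0.06  0.12] 63.64806602635842 1.2213604621224177 0.01225398830888929
```

```bash
python3 - <<'E'
from h import *
env.grip(.045)
env.movel([.454,-.1925,.25],velocity=.15)
env.movel([.49,-.265,.33],velocity=.2)
C=cal("wrist"); p,d=camera("wrist"); cv2.imwrite("pics/w2.png",p); np.savez("pics/w2.npz",p=p,d=d,R=C[1],t=C[2])
W=cloud("wrist",d,C); s=env.get_state(); print(s["time"],s["qpos"])
c0=np.array([.454,-.192]); r=np.hypot(W[...,0]-c0[0],W[...,1]-c0[1])
q=W[(W[...,2]>.088)&(W[...,2]<.105)&(r<.035)][:,:2]; vt=np.linalg.svd(q-q.mean(0))[2]; print("bar",q.mean(0),len(q),np.degrees(np.arctan2(vt[0,1],vt[0,0])))
r=np.hypot(W[...,0]-.5235,W[...,1]+.334)
q=W[(W[...,2]>.148)&(W[...,2]<.17)&(r<.03)]; print("knob",q.mean(0),len(q),np.median(q[:,2]),cv2.minEnclosingCircle(q[:,:2].astype(np.float32)) if len(q) else 0)
q=W[(abs(W[...,2]-.086)<.003)&(abs(r-.107)<.008)]; A=np.c_[2*q[:,:2],np.ones(len(q))]; x=np.linalg.lstsq(A,(q[:,:2]**2).sum(1),rcond=None)[0]; print("rim",x[:2],np.sqrt(x[2]+x[0]**2+x[1]**2),len(q))
hsv=cv2.cvtColor(p,cv2.COLOR_BGR2HSV); g=cv2.inRange(hsv,(45,120,60),(75,255,255)); n,l,st,c=cv2.connectedComponentsWithStats(g)
for i in range(1,n):
  if st[i,4]>15: print("green",c[i].round(1),st[i,4],atz("wrist",*c[i],.058,C),atz("wrist",*c[i],.124,C))
E
```

```text
15.2833 [ 0.59297698  0.27367882 -0.25456923  1.80009182  0.07651751  1.08061312
  1.42581315]
bar [ 0.4533506  -0.19219208] 900 -26.14114591773321
knob [ 0.52703246 -0.32087004  0.15660133] 408 0.15745412433948547 ((0.5273847579956055, -0.3262372612953186), 0.015456200577318668)
rim [ 0.52392305 -0.33166636] 0.1064253758199821 2082
green [337.1  84.8] 78 [ 0.42893016 -0.17907373  0.058     ] [ 0.42924909 -0.18985069  0.124     ]
```

View pics/w2.png

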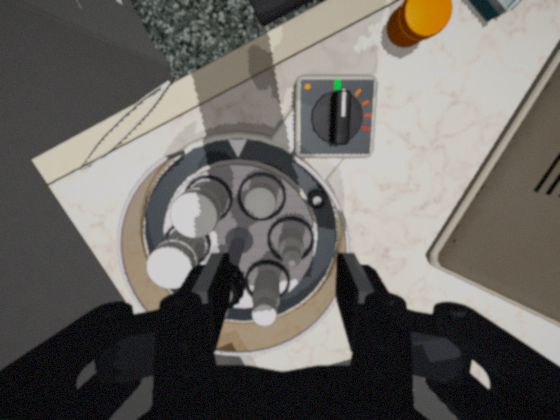

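The dial bar is now at 153.9°, matching the front direction of 153.8°, and its pointer at (344,97) lines up with the green mark at (337,85). Next I'll grip the knob and turn it slowly.

```bash
python3 - <<'E'
from h import *
z=np.load("pics/w2.npz"); C=(calibration("wrist"),z["R"],z["t"])
A=atz("wrist",237,148,.028,C)[:2]; v=A-[.524,-.333]; print("arrow",A,np.hypot(*v),np.degrees(np.arctan2(v[1],v[0])))
c=[.524,-.333]; a=np.radians(63.8)
env.grip(.052)
env.movel([*c,.29],velocity=.15,rot=down(a)); print(env.get_state()["qpos"])
print(env.movel([*c,.203],velocity=.06,stop_force=12))
env.grip(.0,40)
def rep():
    s=env.get_state(); R=Ro.from_quat(np.roll(s["orientation"],-1)).as_matrix()
    print(round(s["time"],2),np.round(s["tcp_pos"],4),np.round(s["force"],1),np.round(s["torque"],2),"ang",round(np.degrees(np.arctan2(R[1,1],R[0,1])),2),"q",np.round(s["qpos"],2),round(s["opening"],4),round(s["gripper_force"],1))
rep()
env.movel([*c,.2035],velocity=.0005/2,rot=down(np.radians(33.8))); rep()
E
```

```text
arrow [ 0.43961208 -0.29096871] 0.09427592432216521 153.52337444771067
[ 0.63213255  0.41174892 -0.22119724  1.69396939  0.10096303  1.04728914
  1.49231342]
False
18.18 [ 0.5244 -0.3326  0.2036] [-0.4  2.3  5.8] [ 0.56  0.09 -0.02] ang 63.82 q [ 0.62  0.5  -0.21  1.77  0.13  0.88  1.47] 0.0298 39.6
18.85 [ 0.5245 -0.3325  0.2036] [1.1 3.1 2.8] [ 0.69 -0.36  0.07] ang 33.96 q [ 0.53  0.5  -0.09  1.77  0.05  0.87  1.01] 0.0301 39.5
```

```bash
python3 - <<'E'
from h import *
c=[.524,-.333]
for ang in np.arange(28,-85,-6.):
    env.movel([*c,.2035],rot=down(np.radians(ang)))
s=env.get_state(); R=Ro.from_quat(np.roll(s["orientation"],-1)).as_matrix(); print(ang,s["time"],s["tcp_pos"],np.round(s["force"],1),np.round(s["torque"],2),np.degrees(np.arctan2(R[1,1],R[0,1])),np.round(s["qpos"],2),s["opening"])
ims=[]
for n in("scene","top"):
    p,d=camera(n); np.savez(f"pics/{n}2.npz",p=p,d=d); W=cloud(n,d)
    hsv=cv2.cvtColor(p,cv2.COLOR_BGR2HSV); g=cv2.inRange(hsv,(45,120,60),(75,255,255)); k,l,st,cc=cv2.connectedComponentsWithStats(g)
    for i in range(1,k):
        if st[i,4]>8: P=atz(n,*cc[i],.124); v=P[:2]-c; print(n,cc[i].round(1),st[i],P,W[l==i].mean(0).round(3),np.hypot(*v),np.degrees(np.arctan2(v[1],v[0])))
    ims.append(cv2.resize(p[140:290,270:450] if n=="scene" else p[130:270,260:440],(400,320),interpolation=cv2.INTER_CUBIC))
cv2.imwrite("pics/c2.png",np.hstack(ims))
E
```

```text
-80.0 23.75 [ 0.52514338 -0.3327466   0.20364031] [4.4 3.9 0.4] [ 0.58 -1.05  0.03] -79.58515257131174 [ 0.17  0.52  0.4   1.8  -0.25  0.87 -0.7 ] 0.03015193721244677
scene [344.3 210.5] [339 209  12   4  37] [ 0.46975558 -0.31859124  0.124     ] [ 0.47  -0.319  0.124] 0.05612547826603536 165.12423044039386
scene [268.1 240.7] [266 239   5   4  14] [ 0.32240344 -0.21842054  0.124     ] [ 0.43  -0.181  0.059] 0.23188278063691692 150.38782443025744
```

View pics/c2.png

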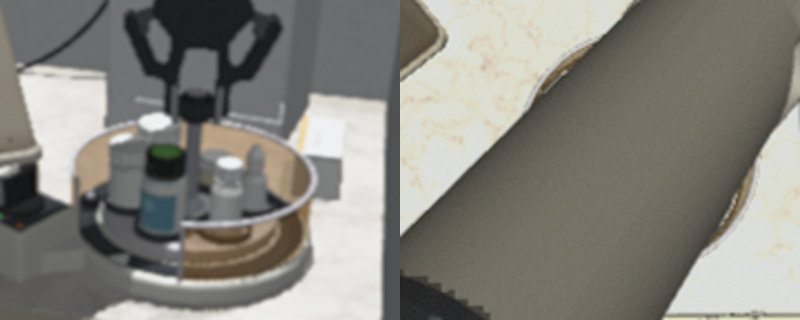

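The scene crop shows the green-topped jar nearly at the front, upright, with the dial still on its green mark. The cap is at 165°, so about 10–11° remain.

```bash
python3 - <<'E'
from h import *
c=[.524,-.333]
for ang in (-85.5,-90.4):
    env.movel([*c,.2035],rot=down(np.radians(ang)))
env.dwell(.3)
s=env.get_state(); R=Ro.from_quat(np.roll(s["orientation"],-1)).as_matrix(); print(s["time"],s["tcp_pos"],np.round(s["force"],1),np.round(s["torque"],2),np.degrees(np.arctan2(R[1,1],R[0,1])),s["opening"],s["gripper_force"])
n="scene"; p,d=camera(n); W=cloud(n,d)
hsv=cv2.cvtColor(p,cv2.COLOR_BGR2HSV); g=cv2.inRange(hsv,(45,100,40),(75,255,255)); k,l,st,cc=cv2.connectedComponentsWithStats(g)
for i in range(1,k):
    if st[i,4]>8: P=atz(n,*cc[i],.124); v=P[:2]-c; print(cc[i].round(1),st[i],P,np.hypot(*v),np.degrees(np.arctan2(v[1],v[0])))
# blue label: mean direction
b=cv2.inRange(hsv,(95,60,40),(115,255,255)); b[:, :320]=0; b[:,380:]=0; b[:200]=0; v,u=np.nonzero(b); print("label u",u.mean(),u.min(),u.max(),v.min(),v.max())
f=np.array([np.cos(np.radians(153.7)),np.sin(np.radians(153.7))])
for nm,P in dict(jartop=[*(c+.054*f),.124],jarlabel=[*(c+.054*f),.075],arrow=[*(c+.095*f),.028],knob=[*c,.147]).items(): print(nm,np.round(proj(n,P),1))
cv2.imwrite("pics/c3.png",cv2.resize(p[150:285,290:430],None,fx=4.4,fy=4.4,interpolation=cv2.INTER_CUBIC))
E
```

```text
24.65 [ 0.52510266 -0.33286719  0.20365034] [ 5.7  3.6 -0.4] [ 0.54 -1.15 -0.07] -89.96474825001987 0.030222076377195515 39.99393218429759
[340.  209.6] [334 207  13   6  62] [ 0.47149853 -0.31025377  0.124     ] 0.05721709444430181 156.57535700014793
[268.3 240.6] [266 239   5   4  17] [ 0.32290494 -0.21864054  0.124     ] 0.2313380867988503 150.3738215588649
label u 335.2330097087379 328 342 229 246
jartop [339.8 208.6]
jarlabel [338.6 231.5]
arrow [324.3 260.6]
knob [357.4 188.9]
```

View pics/c3.png

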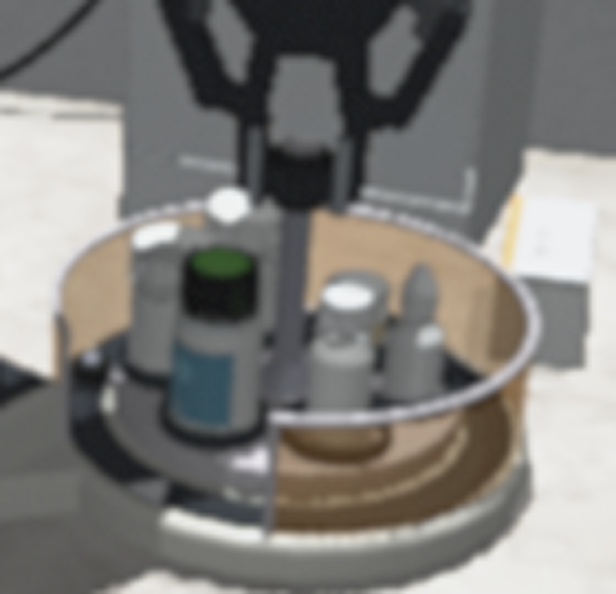

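The gel jar's cap is at pixel (340.0,209.6), against a predicted (339.8,208.6) for standing on the arrow line. The arrow itself, at crop (150,490), sits about 0.8 px low in the same way, so the jar is within about 1° of the mark. All the jars in view are upright and the grip is steady at 40 N, so I'm handing in.

```bash
python3 -c "
from h import *
print(job.job_done())"
```

```text
the job is handed in; nothing more can be done
None
```

The job is handed in: the dial is on its green mark, the gel jar stands at the white arrow to within about 1° by my measurement, and the gripper is still holding the turntable knob.

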